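# Change over a ratchet curing clamp for glued transformer cores

## Robot

A 7-joint arm with a two-finger parallel gripper is mounted at the origin on a cart in front of the work surface, level with it; the furniture and walls round the work are solid. World frame = base frame: x ahead of the robot, y to its left, z up, the work surface at z = 0. Lengths are in m, angles in rad, forces in N, time in s.
With the tool pointing down it reaches from about 0.35 to 0.9 m from the base axis. Payload 8.1 kg.
Tool frame: the origin (TCP) lies midway between the tips of the shut fingers; the grasp point (between the pads) lies arm.grasp_offset behind it (arm.grasp_offset is the distance from the TCP to the grasp point, in m); z points along the fingers, y is the line along which they close (so a half turn about z gives the same grasp; the last joint's range is limited). The gripper opens to 92 mm and grips with 3 to 60 N. Pads are 19 mm wide; open, the fingers measure 130 mm over their backs; the gripper's body (75 mm by 190 mm) begins 47 mm behind the grasp point.
Start: joints at [1.083, 0.434, 0.025, 1.573, -0.012, 1.134, -0.075], TCP at [0.235, -0.579, 0.227] pointing down, gripper open.
Joint ranges: [-2.62, 2.62], [-0.44, 2.09], [-1.27, 1.32], [0.08, 2.57], [-1.32, 4.46], [0.12, 2], [-2.74, 2.74]. Speed limits (rad/s): [2.22, 2.22, 3.01, 3.01, 3.14, 3.14, 3.14].

## Interface

Orientations are given as a rotation vector (axis times angle).
In Python, from cell import observe, imaging, arm gives the robot as it stands.
- The arm moves only by the tool apply_moves, never from a script. Its argument "commands" is a list of rows, each a list of 5 numbers: the opening in per cent of the stroke, from 0 (shut) to 100 (fully open), then the shift along the world's x, y, z in units of 0.06 m (1.0 is 0.06 m), then the turn about the world's z in units of 0.5 rad (1.0 is 0.5 rad). A call has 1 to 12 rows; each row shifts and turns the commanded pose from where the row before left it; what a row does not reach is not made up. A row lasts 1/8 s, in which the tool goes at most 62.5 mm and 10.7 degrees, less where a joint would pass 70% of its speed; a pose out of reach is approached as far as the arm can. A call with a number of a shift or a turn outside -1 to 1 is refused whole. A call with a gripper value outside its range is refused whole. The fingers move at their own pace and stop on an object; "newtons" is the grip in N (left out, the last holds). Time passes only in rows, so rows that do not move let the fingers close. It gives the time, the measured TCP pose, the force, the opening and the grip force at its end, in the units of the state.
- observe(): the state, without advancing time (a new reading comes with each control period).
- imaging.get_image(name): name is "side" or "top"; returns (picture, depth): 420x560x3 uint8, red, green, blue; 420x560 float32, m along the optical axis (not along the pixel's ray), 0 where there is no reading.
- imaging.camera_params(name): a dict with "camera_matrix" (3x3 intrinsics, pixels), "dist" ([k1, k2, p1, p2, k3] as OpenCV has them; the pictures are not rectified), "origin" and "rotation" of the camera in the world. Camera axes: x right, y up, looking along -z (the intrinsics and any distortion apply to the point x, -y, -z); pixel columns grow to the right and rows downward; lengths in m; the calibration is good to about 2 mm. A picture is of the moment at which its call begins. camera_params takes no time and is no camera call.
- arm.sign_off(): hands the job in; it is judged then, once.
The state is a dict: "clock": time; "joints": joint angles; "dq": joint speeds; "joint_efforts": joint torques, N m; "position": TCP position; "ee_rot": TCP orientation; "force": force on the tool from outside, world axes, zero at the start; "ft_torque": the same for the moment, N m; "width": opening from 0.0 (shut) to 1.0 (fully open); "gripper_force": force on a finger pad.
Only numpy, scipy, OpenCV 4.12 (cv2) and the standard library are available. Lean on these libraries where they do the work, as an engineer would, in place of code of your own. Each camera call takes 0.05 s, during which the arm holds its last target. There are 200 camera calls.

## Task

Lift the holding pawl of the ratchet clamp so that its jaw backs right off, and move the two cured transformer cores from it into the blue tote. Then stand all the freshly glued cores (two or three, on the bench to the left) upright in one straight row along the middle of the clamp between its jaws, flat faces towards the jaws, and work the hand lever a tooth at a time until the sprung pad presses on the row; stop at the first click that leaves it pressing, because a further tooth would crack the ferrite. Leave the pawl home in its tooth and the lever back at rest, and do not disturb the tape roll or the picking bin.

Things in the scene. Friction and masses are not known exactly. Their poses are not given: they have to be found in the camera images.
- clamp: bench clamp, fixed: aluminium plate 330 (x) x 110 (y) x 12 mm (z). Origin under its centre, on the bench; x runs from the ratchet end (nearest the robot) along the clamp to the fixed jaw, z up. Cores stand on the plate in one row centred on y = 0, their x along this x, between the sliding jaw's pad and the fixed jaw
- jaw_foot (a point): foot of the fixed jaw's face, on the plate: clamp frame (0.135, 0, 0.012), axes as the clamp. The jaw is a block 48 mm high above the plate and 76 mm wide; its rubber face looks to the clamp's -x, towards the pad
- pad_face (a point): centre of the sprung pad's rubber face (62 mm wide, from 15 to 57 mm above the bench), which looks to the clamp's +x; it rides on the sliding jaw. Fully backed off it is 148 mm from the fixed jaw
- axle (a point): axis of the ratchet wheel and of the hand lever, upright, at clamp frame (-0.105, 0); this point on the bench, axes as the clamp. The wheel is 84 mm across with 12 teeth, its top 36 mm above the bench; it turns counter-clockwise from above to close the jaw
- jaw (a joint): sliding jaw, m: 0 = fully backed off, growing as it advances on the fixed jaw; about 0.079 at the start. One tooth of the wheel = 0.010. A return spring (6 to 10 N) always pulls it back and only the pawl holds it: with the pawl lifted it runs back to 0 in about half a second
- pad (a joint): how far the sprung pad is pressed into the sliding jaw, m: 0 = free, 0.018 = bottomed; 0.9 N per mm; about 0.007 at the start. A row of two or three cores goes, at one click, from just not touched to pressed in 3.5 to 8 mm; one click more presses it in by over 13 mm, too hard for ferrite
- pawl (a joint): holding pawl, rad: about 0.02 = sprung home in a tooth; growing as it is lifted; 0.28 clears the teeth, 0.55 = stop. Springs home when let go. Pivots on an upright axis at clamp (-0.138, -0.044); lifting turns it clockwise from above, its finger moving towards the clamp's -x. First needs up to 12 N at the finger, then 3 N
- pawl_finger (a point): centre of the pawl's release finger: upright black pin, 14 mm in diameter, free from 34 to 80 mm above the bench (point at 57 mm), on a flat steel arm (top at 35 mm) 66 mm from the pawl's pivot; with the pawl home it is at clamp (-0.113, -0.105), clear on all other sides
- lever (a joint): hand lever, rad, counter-clockwise from above: 0 = rest, sprung against its stop; 0.945 = far stop. Each tooth takes a swing to 0.86 or more (best to the far stop) and back below 0.05: 0.30 idle, then its own pawl drives the wheel one tooth and the holding pawl clicks in. 3 to 10 N at the grip; springs back by itself
- lever_grip (a point): centre of the lever's grip: upright black post, 19 mm in diameter, free from 45 to 101 mm above the bench (point at 73 mm), 115 mm from the axle; at lever 0 it lies 66 degrees counter-clockwise of the clamp's x as seen from the axle. It travels counter-clockwise round the axle, so first towards the clamp's -x
- tote: shallow blue tote, fixed, 326 (x) x 425 (y) x 85 mm (z); inside 294 x 392 mm, floor 3 mm thick, rim 16 mm wide outwards. Origin at the centre of its underside
- tape: yellow roll of marking tape lying flat, 97 mm across and 19 mm high, to be left alone
- bin: blue open picking bin, 158 x 115 x 88 mm, to be left alone
- cured_1_mid (a point): wound ferrite core, 38 (x) x 50 (y) x 42 (z) mm, 0.22 kg, standing on black feet (34 x 40 mm, 12 mm high); dark ferrite 38 x 50 mm from 12 to 34 mm up, then the yellow-taped winding (21 x 34 mm). Take it across y, on the flat 50 mm sides. Point: its centre, 21 mm up; z up; both x ends alike. Cured: in the clamp at the start, against the fixed jaw
- cured_2_mid (a point): wound ferrite core, 38 (x) x 50 (y) x 42 (z) mm, 0.22 kg, standing on black feet (34 x 40 mm, 12 mm high); dark ferrite 38 x 50 mm from 12 to 34 mm up, then the yellow-taped winding (21 x 34 mm). Take it across y, on the flat 50 mm sides. Point: its centre, 21 mm up; z up; both x ends alike. Cured: in the clamp at the start, against the pad
- fresh_1_mid (a point): wound ferrite core, 38 (x) x 50 (y) x 42 (z) mm, 0.22 kg, standing on black feet (34 x 40 mm, 12 mm high); dark ferrite 38 x 50 mm from 12 to 34 mm up, then the yellow-taped winding (21 x 34 mm). Take it across y, on the flat 50 mm sides. Point: its centre, 21 mm up; z up; both x ends alike. Fresh: on the bench left of the clamp at the start; None if absent
- fresh_2_mid (a point): wound ferrite core, 38 (x) x 50 (y) x 42 (z) mm, 0.22 kg, standing on black feet (34 x 40 mm, 12 mm high); dark ferrite 38 x 50 mm from 12 to 34 mm up, then the yellow-taped winding (21 x 34 mm). Take it across y, on the flat 50 mm sides. Point: its centre, 21 mm up; z up; both x ends alike. Fresh: on the bench left of the clamp at the start; None if absent
- fresh_3_mid (a point): wound ferrite core, 38 (x) x 50 (y) x 42 (z) mm, 0.22 kg, standing on black feet (34 x 40 mm, 12 mm high); dark ferrite 38 x 50 mm from 12 to 34 mm up, then the yellow-taped winding (21 x 34 mm). Take it across y, on the flat 50 mm sides. Point: its centre, 21 mm up; z up; both x ends alike. Fresh: on the bench left of the clamp at the start; None if absent
Not all that is in view belongs to the job. Leave any purple look-alike of the part that bears fresh_3_mid alone.

How it is judged:
By the outcome, as a careful person would: the job done as asked, in the order asked, and still so for the second after the job is handed in, with the robot touching nothing.
Of fresh_1, fresh_2, fresh_3 only 2 to 3 are there at a start; the rules pass over those that are not, and their reading is None.
At some moment in a run one of fresh_1, fresh_2, fresh_3 may be knocked a few centimetres aside while the robot is not near it.
Once in a run the grip may slacken for a moment while it holds something.
It also fails if it takes over 210 s, if anything falls off the work surface, if the arm or the gripper's body presses on something with over 40 N, if the wrist force passes 120 N, or if a joint passes its speed limit or range.

## Working session

There is one attempt and no reset: what is moved stays moved. The work goes in short steps, Python scripts to look and compute and a tool call to move; the robot and the scene stay as the last step left them, time stands still between calls to the robot, and variables do not carry over. Pictures are saved under pics/ and viewed, at most 14 in all, crops included, and the job is handed in when it is done.

Besides the shell and the picture viewer there is one more tool, called as name(argument=value, ...) on one line, values as JSON. apply_moves: Moves the arm, as the interface text tells. Its arguments: {"type":"object","properties":{"commands":{"type":"array"},"newtons":{"type":"number"}},"required":["commands"]}

```bash
ls; mkdir -p pics; python3 - <<'E'
from cell import observe, imaging, arm
import cv2,numpy as np
s=observe();print(s, arm.grasp_offset)
for n in("top","side"):
    p,d=imaging.get_image(n);cv2.imwrite(f"pics/{n}0.png",p[:,:,::-1]);np.save(f"pics/{n}0d.npy",d)
    print(imaging.camera_params(n))
E
```

```text
pics
{'clock': 0.0, 'joints': array([ 1.08340727,  0.43521765,  0.02496046,  1.57411213, -0.0116194 ,
        1.13400494, -0.07511226]), 'dq': array([-0.00047639,  0.00152691,  0.00101475,  0.00027548,  0.00169298,
       -0.00038932, -0.00126584]), 'joint_efforts': array([ 1.68086585e-04, -6.67862177e+01,  9.85210799e-01, -3.14462829e+01,
       -6.02907641e-02,  4.28670540e-02,  1.10056244e-04]), 'position': array([ 0.23436408, -0.57882925,  0.22594232]), 'ee_rot': array([-3.08214011e+00, -6.00286946e-01,  6.65743373e-04]), 'force': array([-0.55295461,  1.17143013,  0.07249877]), 'ft_torque': array([-0.02676499, -0.06080395,  0.01601748]), 'gripper_force': 0.0, 'width': 1.0016385473114848} 0.0188
{'camera_matrix': array([[438.55600492,   0.        , 285.99874444],
       [  0.        , 438.55600492, 206.05634116],
       [  0.        ,   0.        ,   1.        ]]), 'dist': array([-0.04421367,  0.        ,  0.        ,  0.        ,  0.        ]), 'origin': array([0.4038098 , 0.05103487, 1.47760336]), 'rotation': array([ 0.07047611, -0.05774639, -1.57328229])}
{'camera_matrix': array([[449.54092663,   0.        , 270.59480003],
       [  0.        , 449.54092663, 207.02246297],
       [  0.        ,   0.        ,   1.        ]]), 'dist': array([-0.02940803,  0.        ,  0.        ,  0.        ,  0.        ]), 'origin': array([0.11702858, 1.12022003, 0.88650944]), 'rotation': array([ 0.23505733, -1.28182035, -2.47208898])}
```

View pics/top0.png

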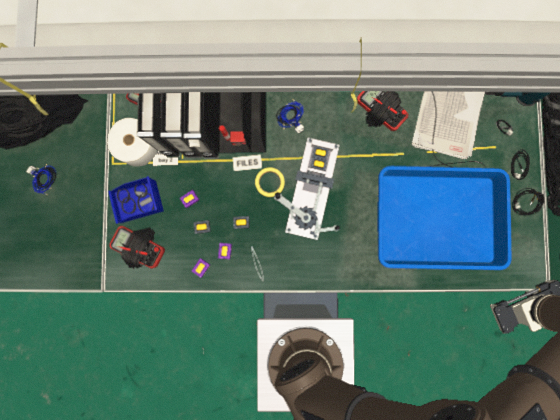

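View pics/side0.png

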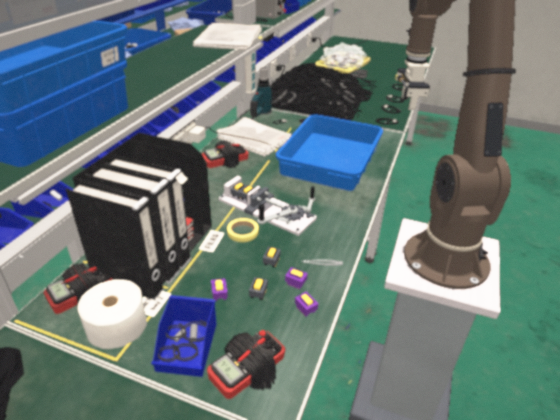

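The top view shows the clamp at about (310,190) and the tote at (445,217). Two dark fresh cores are at (202,227) and (241,222), with three purple look-alikes at (190,199), (225,251) and (201,268). The tape roll is at (269,181) and the picking bin at (135,200).

```bash
cat > h.py <<'E'
from cell import observe, imaging, arm
import cv2,numpy as np
from scipy.spatial.transform import Rotation as R
def cam(n):
    c=imaging.camera_params(n);return c['camera_matrix'],c['dist'],c['origin'],R.from_rotvec(c['rotation']).as_matrix()
def ray(n,uv,z):
    K,D,o,M=cam(n);p=cv2.undistortPoints(np.array(uv,float).reshape(-1,1,2),K,D)[:,0]
    d=np.c_[p[:,0],-p[:,1],-np.ones(len(p))]@M.T
    return o+d*((np.asarray(z)-o[2])/d[:,2])[:,None]
def cloud(n,dep):
    K,D,o,M=cam(n);h,w=dep.shape;u,v=np.meshgrid(np.arange(w),np.arange(h))
    p=cv2.undistortPoints(np.stack([u,v],-1).reshape(-1,1,2).astype(float),K,D)[:,0]
    d=np.c_[p[:,0],-p[:,1],-np.ones(len(p))]*dep.reshape(-1,1)
    return (o+d@M.T).reshape(h,w,3)
def proj(n,P):
    K,D,o,M=cam(n);q=(np.atleast_2d(P)-o)@M;q=np.c_[q[:,0],-q[:,1],-q[:,2]]
    return cv2.projectPoints(q,np.zeros(3),np.zeros(3),K,D)[0][:,0]
def blobs(n,img,lo,hi,z,amin=15):
    m=cv2.inRange(cv2.cvtColor(img,cv2.COLOR_RGB2HSV),lo,hi);out=[]
    for c in cv2.findContours(m,cv2.RETR_EXTERNAL,cv2.CHAIN_APPROX_NONE)[0]:
        if cv2.contourArea(c)<amin: continue
        w=ray(n,c.reshape(-1,2),z)[:,:2].astype(np.float32);r=cv2.minAreaRect(w*1000)
        out.append((cv2.boundingRect(c),np.round(r[0],1),np.round(r[1],1),round(r[2],1)))
    return out
def get(n,f=None):
    p,d=imaging.get_image(n)
    if f: cv2.imwrite(f"pics/{f}.png",p[:,:,::-1])
    return p,d
E
python3 - <<'E'
from h import *
p=cv2.imread("pics/top0.png")[:,:,::-1];d=np.load("pics/top0d.npy")
for b in blobs("top",p,(18,110,120),(35,255,255),0.042,12):print("yel",b)
for b in blobs("top",p,(100,120,80),(125,255,255),0.085,300):print("blue",b)
for b in blobs("top",p,(128,60,40),(160,255,255),0.034,15):print("pur",b)
m=cv2.inRange(cv2.cvtColor(p,cv2.COLOR_RGB2HSV),(0,0,150),(179,60,255))
C=cloud("top",d);print("bench z",np.median(C[240:280,300:370,2]))
c=p[130:245,260:350];cv2.imwrite("pics/c1.png",cv2.resize(c,None,fx=5,fy=5,interpolation=cv2.INTER_CUBIC)[:,:,::-1])
K=C[130:245,260:350]
# plate points: height 8..16mm
mm=(m[130:245,260:350]>0)&(abs(K[:,:,2]-0.012)<0.006)
r=cv2.minAreaRect((K[mm][:,:2]*1000).astype(np.float32));print("plate",r,mm.sum())
E
```

```text
yel ((196, 263, 9, 10), array([320.8, 344.5]), array([16.3, 31.1]), 59.2)
yel ((222, 246, 5, 10), array([376.4, 265.4]), array([29.4, 13.1]), 0.4)
yel ((196, 223, 11, 7), array([456.6, 341.8]), array([33.1, 19.7]), 89.9)
yel ((236, 219, 11, 7), array([469.3, 210.3]), array([32.9, 19.7]), 89.8)
yel ((184, 194, 10, 9), array([548.8, 384.9]), array([15.5, 31.1]), 31.0)
yel ((255, 167, 30, 30), array([601.3, 116.7]), array([96.4, 96. ]), 44.8)
yel ((314, 160, 10, 8), array([663. , -45.8]), array([32.9, 20.3]), 75.6)
yel ((178, 159, 55, 4), array([674.4, 331.5]), array([  9.1, 180.4]), 1.4)
yel ((262, 157, 41, 4), array([680.3,  75.3]), array([  9.3, 133. ]), 2.4)
yel ((111, 156, 16, 9), array([669.4, 627.1]), array([55.5, 23.9]), 63.5)
yel ((337, 152, 67, 6), array([ 691.5, -216.9]), array([ 10.2, 220. ]), 1.9)
yel ((315, 149, 11, 7), array([700.8, -50.9]), array([33.2, 20.2]), 89.5)
yel ((473, 146, 23, 4), array([ 715.5, -599.9]), array([ 7.8, 75.6]), 3.0)
yel ((112, 94, 3, 31), array([853.6, 646.1]), array([104.4,   6.5]), 0.3)
yel ((351, 93, 7, 11), array([ 885.4, -166.9]), array([38.2, 12.2]), 25.0)
yel ((0, 78, 47, 37), array([913.1, 960.7]), array([216.7,  31. ]), 53.4)
blue ((109, 176, 55, 48), array([542.1, 548.6]), array([123.1, 160.3]), 15.8)
blue ((378, 165, 134, 105), array([ 480.3, -443.5]), array([428.3, 327.7]), 88.4)
blue ((278, 101, 26, 25), array([822.8,  41.7]), array([68.5, 77.3]), 63.9)
pur ((192, 258, 18, 20), array([321.3, 344.4]), array([41.2, 53.2]), 56.4)
pur ((218, 243, 14, 16), array([376.2, 265. ]), array([42.7, 49.1]), 89.9)
pur ((180, 190, 19, 18), array([548.5, 385. ]), array([43.6, 54.6]), 32.0)
bench z -0.0004058815212985012
plate ((611.2138061523438, 41.516571044921875), (250.5747833251953, 352.01318359375), 76.87223815917969) 1438
```

View pics/c1.png

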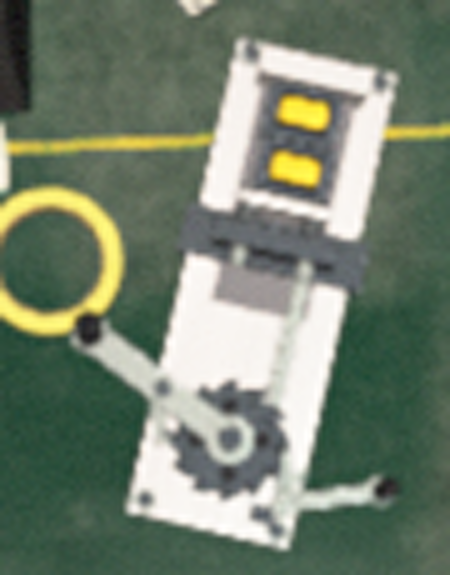

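The crop shows the clamp turned slightly clockwise, with its far end up-right. The lever grip is at crop (90,328), the pawl finger at (385,488), the axle at (231,438) and the two cured cores at (303,112) and (295,168).

```bash
python3 - <<'E'
from h import *
f=lambda x:np.array(x)/5+[260,130]-0.4
c=ray("top",f([(238,38),(398,75),(290,548),(127,510)]),.012)[:,:2]
print(c.round(4),[np.linalg.norm(c[i]-c[i-1]).round(3) for i in range(4)])
ctr=c.mean(0)
ax=(c[0]+c[1]-c[2]-c[3]);th=np.arctan2(ax[1],ax[0]);ay=c[0]+c[3]-c[1]-c[2];th2=np.arctan2(-ay[0],ay[1]);print("ctr",ctr,th,th2)
a=ray("top",f([(231,438)]),.05)[0];print("axle",a)
ray_=ray("top",f([(90,328),(385,488)]),np.array([.101,.080]));print("grip,finger",ray_)
M=np.array([[np.cos(th),-np.sin(th)],[np.sin(th),np.cos(th)]])
for n,q in dict(axle=(-.105,0),finger=(-.113,-.105),pivot=(-.138,-.044),jaw=(.135,0),grip=(-.105+.115*np.cos(1.152),.115*np.sin(1.152)),c1=(.116,0),c2=(.078,0)).items(): print(n,(ctr+M@q).round(4))
E
```

```text
[[ 0.7583 -0.0101]
 [ 0.7323 -0.1185]
 [ 0.4125 -0.0422]
 [ 0.4382  0.0663]] [np.float64(0.329), np.float64(0.111), np.float64(0.329), np.float64(0.112)]
ctr [ 0.58529119 -0.026117  ] -0.2341860569249732 -0.23382893655363274
axle [ 0.48389805 -0.00198897  0.05      ]
grip,finger [[ 0.55088791  0.08842191  0.101     ]
 [ 0.44996272 -0.09873353  0.08      ]]
axle [ 0.4832 -0.0018]
finger [ 0.451 -0.102]
pivot [ 0.4408 -0.0369]
jaw [ 0.7166 -0.0574]
grip [0.553  0.0896]
c1 [ 0.6981 -0.053 ]
c2 [ 0.6612 -0.0442]
```

apply_moves(commands=[[0,0.3,0.6,0,-0.1],[0,0.4,0.75,0,-0.12],[0,0.42,0.8,0,-0.13],[0,0.42,0.8,0,-0.13],[0,0.42,0.8,0,-0.13],[0,0.42,0.8,0,-0.13],[0,0.42,0.8,0,-0.13],[0,0.42,0.8,0,-0.13],[0,0.42,0.8,0,-0.13],[0,0.35,0.5,0,-0.11],[0,0.12,0.16,0,0],[0,0,0,0,0]], newtons=30)

```text
clock: 1.6
position: [0.481, -0.1227, 0.2264]
ee_rot: [3.12, -0.366, -0.001]
force: [-0.3, -1.0, 0.2]
width: -0.001
gripper_force: 0.0
```

```bash
cat >> h.py <<'E'
CT=np.array([.5853,-.0261]);TH=-.234
MC=np.array([[np.cos(TH),-np.sin(TH)],[np.sin(TH),np.cos(TH)]])
def st():
    s=observe();Rm=R.from_rotvec(s['ee_rot']).as_matrix();p=s['position']
    print("t",round(s['clock'],2),"pos",p.round(4),"clamp",(MC.T@(p[:2]-CT)).round(4),"yhead",np.arctan2(Rm[1,1],Rm[0,1]).round(3),"tilt",Rm[:,2].round(3),"F",s['force'].round(1),"w",round(s['width']*92,1),"gf",round(s['gripper_force'],1),"j",s['joints'].round(2))
    return s
E
python3 -c "
from h import *
st();print(CT+MC@[-.0815,-.106])"
```

```text
t 1.6 pos [ 0.481  -0.1227  0.2264] clamp [-0.079  -0.1181] yhead -1.804 tilt [-0.001 -0.    -1.   ] F [-0.3 -1.   0.2] w -0.1 gf 0.0 j [ 0.26  0.24 -0.14  1.87  0.04  1.04 -1.7 ]
[ 0.48144289 -0.11031372]
```

apply_moves(commands=[[0,0,0.1,-0.6,0],[0,0,0.1,-0.6,0],[0,0,0,-0.6,0],[0,0,0,-0.6,0],[0,0,0,-0.4,0],[0,0,0,-0.2,0],[0,0,0,0,0],[0,0,0,0,0]])

```text
clock: 2.6
position: [0.4817, -0.1113, 0.0476]
ee_rot: [3.12, -0.37, 0.002]
force: [0.5, 0.3, -0.2]
width: 0.004
gripper_force: 0.0
```

```bash
python3 -c "
from h import *
st();p,d=get('side');q=proj('side',[.5,-.05,.05])[0].astype(int);print(q)
c=p[q[1]-45:q[1]+45,q[0]-60:q[0]+60];cv2.imwrite('pics/s1.png',cv2.resize(c,None,fx=6,fy=6,interpolation=cv2.INTER_CUBIC)[:,:,::-1])"
```

```text
t 2.6 pos [ 0.4817 -0.1113  0.0476] clamp [-0.081  -0.1068] yhead -1.807 tilt [ 0.001 -0.    -1.   ] F [ 0.5  0.3 -0.2] w 0.4 gf 0.0 j [ 0.22  0.47 -0.13  2.07  0.1   0.61 -1.79]
[293 198]
```

View pics/s1.png

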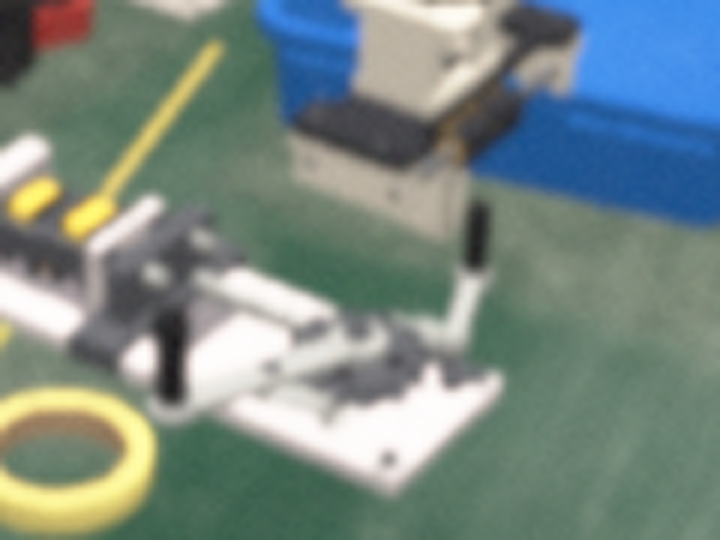

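The shut fingers are at (380,190), just on the jaw side of the black pawl pin at (478,235). The way is clear, so I push now.

apply_moves(commands=[[0,-0.15,0.036,0,0],[0,-0.15,0.036,0,0],[0,-0.15,0.036,0,0],[0,-0.15,0.036,0,0],[0,-0.12,0.029,0,0],[0,0,0,0,0],[0,0,0,0,0],[0,0,0,0,0],[0,0,0,0,0],[0,0,0,0,0],[0,0,0,0,0],[0,0,0,0,0]])

```text
clock: 4.15
position: [0.438, -0.1003, 0.0468]
ee_rot: [-3.12, 0.369, -0.0]
force: [1.6, -1.1, 0.9]
width: 0.002
gripper_force: 0.9
```

```bash
python3 -c "
from h import *
st();p,d=get('side');q=proj('side',[.53,-.05,.05])[0].astype(int);print(q)
c=p[q[1]-45:q[1]+45,q[0]-60:q[0]+60];cv2.imwrite('pics/s2.png',cv2.resize(c,None,fx=6,fy=6,interpolation=cv2.INTER_CUBIC)[:,:,::-1])"
```

```text
t 4.15 pos [ 0.438  -0.1003  0.0468] clamp [-0.1261 -0.1063] yhead -1.806 tilt [ 0.  0. -1.] F [ 1.6 -1.1  0.9] w 0.2 gf 0.9 j [ 0.21  0.42 -0.13  2.17  0.1   0.56 -1.8 ]
[284 196]
```

View pics/s2.png

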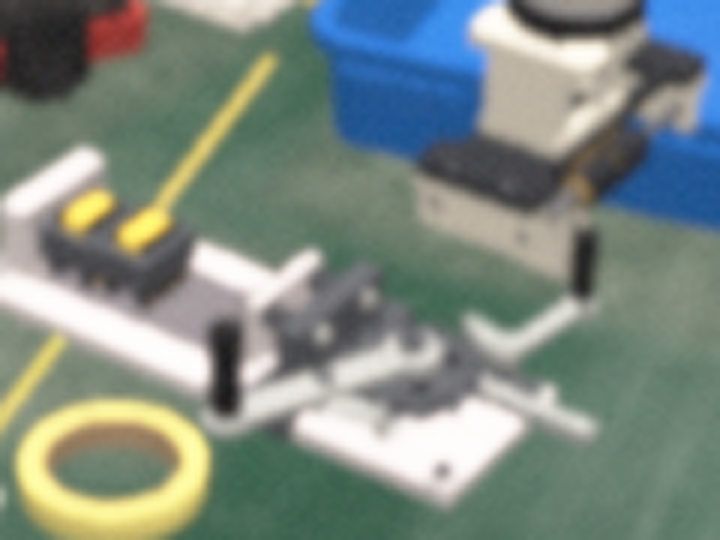

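The jaw has run fully back. The pad is at (285,285), well clear of the two cured cores at (115,230).

apply_moves(commands=[[0,0.15,-0.036,0,0],[0,0.2,-0.048,0,0],[0,0.2,-0.048,0,0],[0,0.2,-0.048,0,0],[30,0,-0.1,0.5,0],[85,0,-0.1,0.7,0],[85,0,0,0.7,0],[85,0,0,0.5,0],[85,0,0,0,0]])

```text
clock: 5.32
position: [0.4846, -0.1235, 0.1929]
ee_rot: [3.119, -0.369, 0.006]
force: [-0.6, 0.2, -0.6]
width: 0.502
gripper_force: 0.0
```

```bash
python3 -c "
from h import *
st();p,d=get('top','t2')
for b in blobs('top',p,(18,110,120),(35,255,255),.054,12):
  if 30<max(b[2])<40:print(b)
"
```

```text
t 5.33 pos [ 0.4846 -0.1235  0.1929] clamp [-0.0753 -0.1181] yhead -1.806 tilt [ 0.004 -0.001 -1.   ] F [-0.6  0.2 -0.6] w 46.2 gf 0.0 j [ 0.26  0.27 -0.15  1.91  0.05  0.96 -1.72]
((196, 263, 9, 10), array([321.5, 342. ]), array([15.3, 31.2]), 56.4)
((196, 223, 11, 7), array([456.1, 339.3]), array([32.9, 19.5]), 89.9)
((236, 219, 11, 7), array([468.8, 208.9]), array([32.6, 19.5]), 89.8)
((184, 194, 10, 9), array([547.6, 382.2]), array([15.4, 30.8]), 31.0)
((314, 160, 10, 8), array([660.8, -45. ]), array([32.6, 20.2]), 75.6)
((315, 149, 11, 7), array([698.2, -50.7]), array([33.5, 19.7]), 78.3)
```

apply_moves(commands=[[85,0.5,0.22,0,0],[85,0.7,0.32,0,0],[85,0.7,0.32,0,0],[85,0.6,0.26,0,0],[85,0.44,0.2,0,0],[85,0,0,-0.5,0],[85,0,0,-0.6,0],[85,0,0,-0.6,0],[85,0,0,-0.6,0],[85,0,0,-0.4,0],[85,0,0,-0.2,0],[85,0,0,0,0]])

```text
clock: 6.88
position: [0.6584, -0.0439, 0.0153]
ee_rot: [3.12, -0.369, -0.004]
force: [-0.1, -1.0, 0.7]
width: 0.849
gripper_force: 0.0
```

```bash
python3 -c "
from h import *
st()"
```

```text
t 6.88 pos [ 0.6584 -0.0439  0.0153] clamp [ 0.0753 -0.0004] yhead -1.806 tilt [-0.003 -0.    -1.   ] F [-0.1 -1.   0.7] w 78.1 gf 0.0 j [ 0.07  0.72 -0.13  1.66  0.12  0.78 -1.92]
```

apply_moves(commands=[[0,0.03,0,0,0],[0,0,0,0,0],[0,0,0,0,0],[0,0,0,0,0],[0,0,0,0,0],[0,0,0,0.2,0],[0,0,0,0.4,0],[0,0,0,0.6,0],[0,0,0,0.6,0],[0,0,0,0.6,0],[0,0,0,0.3,0],[0,0,0,0,0]], newtons=25)

```text
clock: 8.38
position: [0.6617, -0.0438, 0.1798]
ee_rot: [-3.12, 0.369, -0.003]
force: [-0.4, 0.1, -3.2]
width: 0.546
gripper_force: 25.0
```

```bash
python3 -c "
from h import *
st()"
```

```text
t 8.38 pos [ 0.6617 -0.0438  0.1798] clamp [0.0784 0.0005] yhead -1.806 tilt [ 0.002  0.    -1.   ] F [-0.4  0.1 -3.2] w 50.2 gf 25.0 j [ 0.08  0.54 -0.15  1.52  0.09  1.09 -1.89]
```

apply_moves(commands=[[0,-0.25,-0.4,0,0],[0,-0.38,-0.66,0,0],[0,-0.38,-0.66,0,0],[0,-0.38,-0.66,0,0],[0,-0.38,-0.66,0,0],[0,-0.38,-0.66,0,0],[0,-0.38,-0.66,0,0],[0,-0.38,-0.66,0,0],[0,-0.38,-0.66,0,0],[0,-0.38,-0.66,0,0],[0,-0.2,-0.3,0,0],[0,0,0,0,0]])

```text
clock: 9.88
position: [0.4272, -0.4432, 0.1773]
ee_rot: [-3.118, 0.373, 0.004]
force: [0.8, 0.4, -2.7]
width: 0.544
gripper_force: 25.0
```

```bash
python3 -c "
from h import *
st()"
```

```text
t 9.88 pos [ 0.4272 -0.4432  0.1773] clamp [-0.0571 -0.4424] yhead -1.809 tilt [-0.002  0.001 -1.   ] F [ 0.8  0.4 -2.7] w 50.0 gf 25.0 j [ 0.77  0.47 -0.07  1.65  0.04  1.03 -1.13]
```

Lower 0.168 m, release and rise.

apply_moves(commands=[[0,0,0,-0.5,0],[0,0,0,-0.6,0],[0,0,0,-0.6,0],[0,0,0,-0.6,0],[0,0,0,-0.35,0],[0,0,0,-0.15,0],[0,0,0,0,0],[30,0,0,0,0],[85,0,0,0,0],[85,0,0,0,0],[85,0,0,0,0],[85,0,0,0,0]])

```text
clock: 11.38
position: [0.429, -0.4424, 0.0109]
ee_rot: [3.12, -0.369, 0.0]
force: [0.8, -0.4, -0.4]
width: 0.845
gripper_force: 0.0
```

apply_moves(commands=[[85,0,0,0.3,0],[85,0,0,0.6,0],[85,0,0,0.7,0],[85,0,0,0.7,0],[85,0.3,0.4,0.6,0],[85,0.5,0.7,0,0],[85,0.5,0.7,0,0],[85,0.5,0.7,0,0],[85,0.5,0.7,0,0],[85,0.5,0.7,0,0],[85,0.5,0.7,0,0],[85,0.5,0.7,0,0]])

```text
clock: 12.88
position: [0.6579, -0.123, 0.1863]
ee_rot: [3.12, -0.369, 0.002]
force: [0.1, -0.7, 0.6]
width: 0.85
gripper_force: 0.0
```

```bash
python3 -c "
from h import *
st();p,d=get('top','t3')
for b in blobs('top',p,(18,110,120),(35,255,255),.05,12):
  if 28<max(b[2])<40:print(b)
"
```

```text
t 12.88 pos [ 0.6579 -0.123   0.1863] clamp [ 0.0931 -0.0774] yhead -1.806 tilt [ 0.001 -0.    -1.   ] F [ 0.1 -0.7  0.6] w 78.2 gf 0.0 j [ 0.19  0.54 -0.13  1.5   0.08  1.11 -1.77]
((196, 263, 9, 10), array([321.2, 342.8]), array([15.4, 31.3]), 56.4)
((221, 246, 6, 10), array([376.5, 265.7]), array([16.3, 29.1]), 89.9)
((435, 230, 11, 8), array([ 429.5, -438.6]), array([34. , 19.9]), 75.7)
((196, 223, 11, 7), array([456.3, 340.1]), array([33. , 19.6]), 89.9)
((236, 219, 11, 7), array([469. , 209.4]), array([32.7, 19.6]), 89.8)
((184, 194, 10, 9), array([548. , 383.1]), array([15.4, 30.9]), 31.0)
```

apply_moves(commands=[[85,0.3,0.5,0,0],[85,0.28,0.5,0,0],[85,0.1,0.18,0,0],[85,0,0,-0.5,0],[85,0,0,-0.6,0],[85,0,0,-0.6,0],[85,0,0,-0.6,0],[85,0,0,-0.35,0],[85,0,0,-0.15,0],[85,0,0,0,0],[85,0,0,0,0]])

```text
clock: 14.3
position: [0.6988, -0.0536, 0.0182]
ee_rot: [-3.12, 0.369, -0.003]
force: [0.8, -0.6, 0.6]
width: 0.85
gripper_force: 0.0
```

```bash
python3 -c "
from h import *
st()"
```

```text
t 14.3 pos [ 0.6988 -0.0536  0.0182] clamp [ 0.1168 -0.0004] yhead -1.806 tilt [ 0.002 -0.    -1.   ] F [ 0.8 -0.6  0.6] w 78.2 gf 0.0 j [ 0.08  0.76 -0.13  1.55  0.12  0.84 -1.9 ]
```

apply_moves(commands=[[0,0,0,-0.03,0],[0,0,0,0,0],[0,0,0,0,0],[0,0,0,0,0],[0,0,0,0,0],[0,0,0,0.2,0],[0,0,0,0.4,0],[0,0,0,0.6,0],[0,0,0,0.6,0],[0,0,0,0.6,0],[0,0,0,0.3,0],[0,0,0,0,0]], newtons=25)

```text
clock: 15.8
position: [0.6983, -0.0538, 0.1781]
ee_rot: [3.12, -0.369, 0.003]
force: [-0.2, -0.6, -2.2]
width: 0.546
gripper_force: 2.5
```

apply_moves(commands=[[0,-0.15,-0.4,0,0],[0,-0.28,-0.66,0,0],[0,-0.28,-0.66,0,0],[0,-0.28,-0.66,0,0],[0,-0.28,-0.66,0,0],[0,-0.28,-0.66,0,0],[0,-0.28,-0.66,0,0],[0,-0.28,-0.66,0,0],[0,-0.28,-0.66,0,0],[0,-0.28,-0.66,0,0],[0,-0.1,-0.2,0,0],[0,0,0,0,0]])

```text
clock: 17.3
position: [0.5296, -0.447, 0.1754]
ee_rot: [-3.119, 0.373, 0.004]
force: [0.5, -0.0, -1.2]
width: 0.544
gripper_force: 25.0
```

```bash
python3 -c "
from h import *
st()"
```

```text
t 17.3 pos [ 0.5296 -0.447   0.1754] clamp [ 0.0434 -0.4224] yhead -1.809 tilt [-0.002  0.001 -1.   ] F [ 0.5 -0.  -1.2] w 50.1 gf 25.0 j [ 0.68  0.59 -0.09  1.44  0.06  1.12 -1.23]
```

The grip slackened for a moment, so the core may sit lower in the fingers. I'll lower carefully.

apply_moves(commands=[[0,0,0,-0.5,0],[0,0,0,-0.6,0],[0,0,0,-0.6,0],[0,0,0,-0.5,0],[0,0,0,-0.1,0],[0,0,0,-0.1,0],[0,0,0,0,0]])

```text
clock: 18.18
position: [0.5323, -0.4459, 0.0337]
ee_rot: [3.12, -0.368, 0.002]
force: [0.1, -0.8, -1.6]
width: 0.545
gripper_force: 25.0
```

```bash
python3 -c "
from h import *
st()"
```

```text
t 18.18 pos [ 0.5323 -0.4459  0.0337] clamp [ 0.0457 -0.4206] yhead -1.806 tilt [ 0.001 -0.001 -1.   ] F [ 0.1 -0.8 -1.6] w 50.1 gf 25.0 j [ 0.68  0.73 -0.09  1.56  0.08  0.85 -1.25]
```

apply_moves(commands=[[0,0,0,-0.1,0],[0,0,0,-0.1,0],[0,0,0,0,0]])

```text
clock: 18.55
position: [0.5312, -0.4457, 0.0204]
ee_rot: [-3.119, 0.369, 0.001]
force: [0.5, 0.1, -2.1]
width: 0.539
gripper_force: 25.0
```

apply_moves(commands=[[0,0,0,-0.1,0],[0,0,0,-0.08,0],[0,0,0,0,0],[30,0,0,0,0],[75,0,0,0,0],[75,0,0,0,0],[75,0,0,0,0],[75,0,0,0,0]])

```text
clock: 19.55
position: [0.5316, -0.446, 0.0102]
ee_rot: [3.12, -0.369, 0.0]
force: [-0.4, 0.1, -0.3]
width: 0.752
gripper_force: 0.0
```

apply_moves(commands=[[75,0,0,0.3,0],[75,0,0,0.6,0],[75,0,0,0.7,0],[75,0,0,0.7,0],[75,0,0.4,0.6,0],[75,-0.1,0.7,0.2,0.06],[75,-0.1,0.8,0,0.06],[75,-0.1,0.8,0,0.06],[75,-0.1,0.8,0,0.06],[75,-0.1,0.8,0,0.06],[75,-0.1,0.8,0,0.06],[75,-0.1,0.8,0,0.06]])

```text
clock: 21.05
position: [0.4895, -0.0905, 0.1976]
ee_rot: [3.141, -0.038, 0.003]
force: [0.5, 0.5, 0.7]
width: 0.75
gripper_force: 0.0
```

```bash
python3 -c "
from h import *
st();p,d=get('top','t4')
for b in blobs('top',p,(18,110,120),(35,255,255),.043,12):
  if 28<max(b[2])<40:print(b)
"
```

```text
t 21.05 pos [ 0.4895 -0.0905  0.1976] clamp [-0.0782 -0.0848] yhead -1.595 tilt [ 0.002 -0.001 -1.   ] F [0.5 0.5 0.7] w 69.0 gf 0.0 j [ 0.29  0.28 -0.26  1.9   0.09  0.97 -1.61]
((196, 263, 9, 10), array([321.1, 344.6]), array([16.4, 31.4]), 56.4)
((221, 246, 6, 10), array([376.4, 266.8]), array([16.4, 29.3]), 89.9)
((435, 230, 11, 8), array([ 429.6, -441. ]), array([34.2, 20. ]), 75.7)
((196, 223, 11, 7), array([456.6, 341.6]), array([33.1, 19.7]), 89.9)
((236, 219, 11, 7), array([469.3, 210.1]), array([32.9, 19.7]), 89.8)
((435, 199, 11, 8), array([ 531.7, -444.6]), array([34.8, 20.2]), 78.5)
((184, 195, 10, 8), array([549. , 384.9]), array([16.1, 31. ]), 31.0)
```

```bash
cat >> h.py <<'E'
def core(p,xy,z):
    """yellow winding near xy, soft-weighted centroid and long-axis heading (world)"""
    u,v=proj("top",[*xy,z])[0].round().astype(int);a=p[v-8:v+9,u-9:u+10].astype(float)
    w=np.clip(np.minimum(a[:,:,0],a[:,:,1])-a[:,:,2]-50,0,60)
    vv,uu=np.mgrid[v-8:v+9,u-9:u+10];q=ray("top",np.c_[uu.ravel(),vv.ravel()],z)[:,:2];w=w.ravel()
    c=np.average(q,0,w);C=np.cov(q.T,aweights=w);e,V=np.linalg.eigh(C);d=V[:,1]
    return c.round(4),(np.arctan2(d[1],d[0])%np.pi).round(3)
E
python3 - <<'E'
from h import *
for f in("top0","t2","t3","t4"):
    p=cv2.imread(f"pics/{f}.png")[:,:,::-1]
    print(f,core(p,(.4566,.3416),.042),core(p,(.4693,.2101),.042), core(p,(.429,-.441),.045) if f=='t4' else '')
p=cv2.imread("pics/t4.png")
c=p[180:280,170:270];cv2.imwrite('pics/c4.png',cv2.resize(c,None,fx=6,fy=6,interpolation=cv2.INTER_CUBIC))
E
```

```text
top0 (array([0.4551, 0.3415]), np.float64(1.648)) (array([0.4701, 0.2113]), np.float64(1.665)) 
t2 (array([0.4551, 0.3414]), np.float64(1.638)) (array([0.4701, 0.2113]), np.float64(1.672)) 
t3 (array([0.4551, 0.3414]), np.float64(1.636)) (array([0.4701, 0.2113]), np.float64(1.673)) 
t4 (array([0.4551, 0.3414]), np.float64(1.638)) (array([0.4701, 0.2113]), np.float64(1.673)) (array([ 0.4298, -0.4399]), np.float64(1.337))
```

View pics/c4.png

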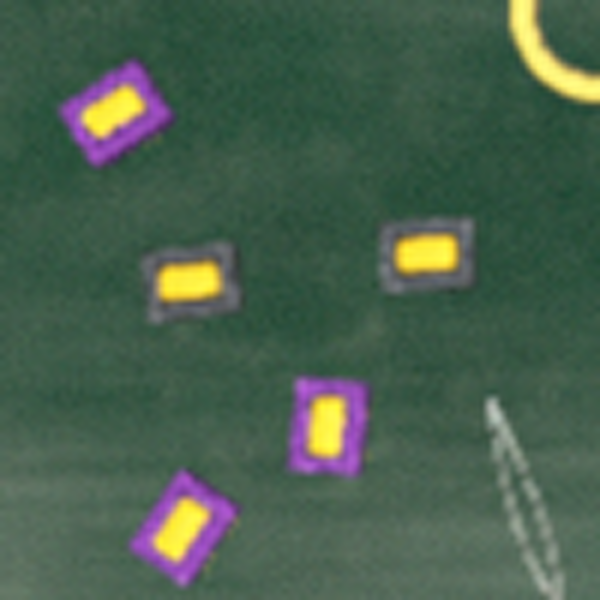

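The crop shows the dark fresh cores at (190,282) and (427,255), each turned a few degrees, and three purple look-alikes. Going for the nearer one.

apply_moves(commands=[[80,-0.03,0.4,0,0.05],[80,-0.05,0.7,0,0.05],[80,-0.05,0.8,0,0.05],[80,-0.05,0.8,0,0.05],[80,-0.05,0.8,0,0.05],[80,-0.05,0.8,0,0],[80,-0.05,0.5,0,0],[80,0,0.23,-0.3,0],[80,0,0,-0.6,0],[80,0,0,-0.6,0],[80,0,0,-0.4,0],[80,0,0,0,0]])

```text
clock: 22.6
position: [0.4691, 0.2091, 0.0812]
ee_rot: [3.136, 0.156, -0.004]
force: [0.7, 0.2, 0.1]
width: 0.8
gripper_force: 0.0
```

```bash
python3 -c "
from h import *
st();p,d=get('side','s3')
"
```

```text
t 22.6 pos [0.4691 0.2091 0.0812] clamp [-0.1676  0.2019] yhead -1.471 tilt [-0.002 -0.002 -1.   ] F [0.7 0.2 0.1] w 73.6 gf 0.0 j [-0.24  0.47 -0.38  1.98  0.25  0.74 -2.24]
```

apply_moves(commands=[[80,0.01,0.03,-0.5,0],[80,0,0,-0.5,0],[80,0,0,-0.23,0],[80,0,0,0,0],[0,0,0,0,0],[0,0,0,0,0],[0,0,0,0,0],[0,0,0,0,0],[0,0,0,0,0],[0,0,0,0,0]], newtons=30)

```text
clock: 23.9
position: [0.4708, 0.2118, 0.009]
ee_rot: [-3.137, -0.156, -0.002]
force: [-1.1, -1.6, 7.1]
width: 0.545
gripper_force: 29.7
```

```bash
python3 -c "
from h import *
st()
"
```

```text
t 23.9 pos [0.4708 0.2118 0.009 ] clamp [-0.1665  0.2049] yhead -1.471 tilt [ 0.001  0.    -1.   ] F [-1.1 -1.6  7.1] w 50.2 gf 29.7 j [-0.29  0.58 -0.33  2.03  0.32  0.58 -2.31]
```

apply_moves(commands=[[0,0,0,0.2,0],[0,0,0,0.5,0],[0,0,0,0.6,0],[0,0,0,0.6,0],[0,0,0,0.6,0],[0,0,0,0.35,0],[0,0.3,-0.35,0,-0.07],[0,0.5,-0.6,0,-0.12],[0,0.5,-0.6,0,-0.12],[0,0.5,-0.6,0,-0.12],[0,0.5,-0.6,0,-0.12],[0,0.5,-0.6,0,-0.12]])

```text
clock: 25.4
position: [0.6388, 0.0081, 0.1787]
ee_rot: [3.119, -0.374, -0.002]
force: [0.7, 0.1, -1.9]
width: 0.548
gripper_force: 29.6
```

apply_moves(commands=[[0,0.5,-0.6,0,0],[0,0.32,-0.36,0,0],[0,0.15,-0.1,0,0],[0,0,0,-0.4,0],[0,0,0,-0.5,0],[0,0,0,-0.5,0],[0,0,0,-0.2,0],[0,0,0,0,0],[0,0,0,0,0]])

```text
clock: 26.52
position: [0.6974, -0.0527, 0.0848]
ee_rot: [-3.12, 0.368, -0.003]
force: [1.0, 0.3, -1.7]
width: 0.546
gripper_force: 29.6
```

```bash
python3 -c "
from h import *
st()
print(CT+MC@[.1145,0])
"
```

```text
t 26.52 pos [ 0.6974 -0.0527  0.0848] clamp [1.153e-01 1.000e-04] yhead -1.806 tilt [ 0.002  0.    -1.   ] F [ 1.   0.3 -1.7] w 50.2 gf 29.6 j [ 0.14  0.69 -0.22  1.5   0.17  0.96 -1.94]
[ 0.6966795  -0.05264916]
```

apply_moves(commands=[[0,-0.02,0,-0.3,0],[0,0,0,-0.3,0],[0,0,0,-0.2,0],[0,0,0,-0.15,0],[0,0,0,-0.08,0],[0,0,0,0,0],[0,0,0,0,0]])

```text
clock: 27.4
position: [0.6957, -0.0529, 0.0218]
ee_rot: [-3.12, 0.369, -0.001]
force: [-0.7, -0.3, -2.4]
width: 0.545
gripper_force: 29.6
```

```bash
python3 -c "
from h import *
st()
"
```

```text
t 27.4 pos [ 0.6957 -0.0529  0.0218] clamp [ 0.1136 -0.0005] yhead -1.806 tilt [ 0.001 -0.    -1.   ] F [-0.7 -0.3 -2.4] w 50.1 gf 29.6 j [ 0.13  0.76 -0.21  1.55  0.19  0.85 -1.96]
```

apply_moves(commands=[[0,0,0,-0.04,0],[0,0,0,0,0],[57,0,0,0,0],[65,0,0,0,0],[75,0,0,0,0],[75,0,0,0,0],[75,0,0,0.3,0],[75,0,0,0.6,0],[75,0,0,0.7,0],[75,-0.2,0.2,0.7,0.06],[75,-0.5,0.5,0.5,0.1],[75,-0.5,0.6,0,0.1]])

```text
clock: 28.9
position: [0.6246, 0.0256, 0.1915]
ee_rot: [-3.137, 0.165, -0.01]
force: [0.3, 1.3, -0.9]
width: 0.753
gripper_force: 0.0
```

apply_moves(commands=[[80,-0.5,0.6,0,0.06],[80,-0.5,0.7,0,0],[80,-0.5,0.7,0,0],[80,-0.5,0.7,0,0],[80,-0.4,0.7,0,0],[80,-0.2,0.5,0,0],[80,0,0,0,0]])

```text
clock: 29.78
position: [0.4661, 0.2623, 0.1886]
ee_rot: [-3.138, 0.11, -0.002]
force: [0.4, -0.9, 0.2]
width: 0.8
gripper_force: 0.0
```

```bash
python3 -c "
from h import *
st();p,d=get('top','t5')
for b in blobs('top',p,(18,110,120),(35,255,255),.043,12):
  if 28<max(b[2])<40:print(b)
c=core(p,(.696,-.053),.054);print('placed',c,MC.T@(c[0]-CT))
try: print(core(p,(.4551,.3414),.042))
except Exception as e: print(e)
"
```

```text
t 29.77 pos [0.4661 0.2623 0.1886] clamp [-0.1829  0.2529] yhead -1.641 tilt [ 0.001  0.002 -1.   ] F [ 0.4 -0.9  0.2] w 73.6 gf 0.0 j [-0.31  0.36 -0.4   1.82  0.16  0.99 -2.41]
((435, 230, 11, 8), array([ 429.5, -441.1]), array([34.1, 20.6]), 78.4)
((435, 199, 11, 8), array([ 531.6, -444.8]), array([34.2, 20.2]), 78.5)
((316, 150, 10, 8), array([696.4, -52.7]), array([33. , 20.4]), 75.5)
placed (array([ 0.6938, -0.0521]), np.float64(1.278)) [ 0.11157165 -0.00013348]
Weights sum to zero, can't be normalized
```

```bash
python3 -c "
from h import *
p0=cv2.imread('pics/side0.png')[:,:,::-1];p,d=get('side','s5')
for q in (p0,p):
  for b in blobs('side',q,(18,110,120),(35,255,255),.042,15):
    if 20<max(b[2])<45:print(b)
  print()
"
```

```text
((302, 295, 10, 9), array([320.8, 349.2]), array([14.7, 30. ]), 56.2)
((216, 280, 7, 10), array([549.2, 389.8]), array([14.8, 34.4]), 40.8)
((253, 278, 10, 12), array([456.6, 345.8]), array([21.1, 40.2]), 7.8)
((291, 270, 12, 7), array([376. , 266.7]), array([17.5, 28.6]), 83.8)
((267, 248, 9, 10), array([470.8, 217.1]), array([20.2, 39.7]), 4.2)
((234, 183, 9, 7), array([709.2, -62.2]), array([41.6, 21.8]), 86.4)

((302, 295, 10, 9), array([320.2, 349.6]), array([14.7, 31.4]), 56.2)
((216, 280, 7, 10), array([549.2, 389.8]), array([14.8, 34.4]), 40.8)
((253, 278, 10, 12), array([456.6, 345.8]), array([21.1, 40.2]), 7.8)
((292, 270, 11, 7), array([375.7, 266.8]), array([17.5, 28. ]), 83.8)
((235, 183, 9, 7), array([704.2, -63.7]), array([40.2, 22.1]), 75.2)
```

apply_moves(commands=[[80,-0.06,0.4,0,0.1],[80,-0.06,0.5,0,0.1],[80,-0.06,0.42,0,0.08],[80,0,0,-0.5,0],[80,0,0,-0.6,0],[80,0,0,-0.5,0],[80,0,0,-0.2,0],[80,0,0,0,0],[80,0,0,0,0]])

```text
clock: 31.0
position: [0.4572, 0.339, 0.0803]
ee_rot: [-3.139, -0.102, -0.002]
force: [0.9, -1.7, -0.6]
width: 0.798
gripper_force: 0.0
```

```bash
python3 -c "
from h import *
st()
p,d=get('side','s6')
for b in blobs('side',p,(18,110,120),(35,255,255),.042,15):
    if 20<max(b[2])<45:print(b)
"
```

```text
t 31.0 pos [0.4572 0.339  0.0803] clamp [-0.2092  0.3254] yhead -1.506 tilt [ 0.001  0.001 -1.   ] F [ 0.9 -1.7 -0.6] w 73.4 gf 0.0 j [-0.45  0.54 -0.4   1.85  0.28  0.81 -2.5 ]
((302, 295, 10, 10), array([320.2, 349.6]), array([14.7, 31.4]), 56.2)
((216, 280, 7, 10), array([549. , 390.1]), array([14.8, 33.6]), 40.8)
((253, 279, 10, 11), array([456. , 346.6]), array([21. , 37.8]), 3.2)
((292, 270, 11, 7), array([375.7, 266.8]), array([17.5, 28. ]), 83.8)
((235, 184, 7, 6), array([704.6, -59.8]), array([34.3, 18.6]), 86.8)
```

apply_moves(commands=[[80,-0.02,0.04,-0.5,0],[80,0,0,-0.5,0],[80,0,0,-0.2,0],[80,0,0,0,0],[0,0,0,0,0],[0,0,0,0,0],[0,0,0,0,0],[0,0,0,0,0],[0,0,0,0,0],[0,0,0,0,0]], newtons=30)

```text
clock: 32.3
position: [0.4559, 0.3411, 0.008]
ee_rot: [-3.139, -0.102, -0.002]
force: [0.0, -0.6, 7.6]
width: 0.546
gripper_force: 29.6
```

```bash
python3 -c "
from h import *
st()
print(CT+MC@[.0755,0])
"
```

```text
t 32.3 pos [0.4559 0.3411 0.008 ] clamp [-0.211   0.3272] yhead -1.506 tilt [ 0.001  0.001 -1.   ] F [ 0.  -0.6  7.6] w 50.2 gf 29.6 j [-0.49  0.64 -0.35  1.89  0.34  0.66 -2.55]
[ 0.65874238 -0.04360621]
```

apply_moves(commands=[[0,0,0,0.2,0],[0,0,0,0.5,0],[0,0,0,0.6,0],[0,0,0,0.6,0],[0,0,0,0.6,0],[0,0,0,0.35,0],[0,0.2,-0.4,0,-0.06],[0,0.35,-0.7,0,-0.1],[0,0.35,-0.7,0,-0.1],[0,0.35,-0.7,0,-0.1],[0,0.35,-0.7,0,-0.1],[0,0.35,-0.7,0,-0.1]])

```text
clock: 33.8
position: [0.5725, 0.1052, 0.1787]
ee_rot: [-3.123, 0.34, 0.0]
force: [0.9, 1.2, -1.7]
width: 0.547
gripper_force: 29.6
```

apply_moves(commands=[[0,0.35,-0.7,0,-0.04],[0,0.35,-0.7,0,0],[0,0.35,-0.7,0,0],[0,0.35,-0.4,0,0],[0,0,0,-0.3,0],[0,0,0,-0.5,0],[0,0,0,-0.5,0],[0,0,0,-0.2,0],[0,0,0,0,0],[0,0,0,0,0]])

```text
clock: 35.05
position: [0.6571, -0.043, 0.0894]
ee_rot: [-3.12, 0.368, -0.003]
force: [1.0, 0.1, -1.3]
width: 0.548
gripper_force: 29.6
```

```bash
python3 -c "
from h import *
st()
"
```

```text
t 35.05 pos [ 0.6571 -0.043   0.0894] clamp [0.0738 0.0002] yhead -1.806 tilt [ 0.002  0.    -1.   ] F [ 1.   0.1 -1.3] w 50.4 gf 29.6 j [ 0.14  0.63 -0.25  1.61  0.18  0.92 -1.97]
```

apply_moves(commands=[[0,0,0,-0.3,0],[0,0,0,-0.3,0],[0,0,0,-0.25,0],[0,0,0,-0.15,0],[0,0,0,-0.12,0],[0,0,0,0,0],[0,0,0,0,0]])

```text
clock: 35.92
position: [0.6566, -0.0433, 0.0211]
ee_rot: [-3.12, 0.369, -0.001]
force: [-0.1, 0.8, -0.8]
width: 0.543
gripper_force: 29.6
```

```bash
python3 -c "
from h import *
st()
"
```

```text
t 35.92 pos [ 0.6566 -0.0433  0.0211] clamp [ 0.0734 -0.0002] yhead -1.806 tilt [ 0.  0. -1.] F [-0.1  0.8 -0.8] w 50.0 gf 29.6 j [ 0.13  0.71 -0.23  1.66  0.21  0.79 -2.  ]
```

apply_moves(commands=[[0,0,0,-0.02,0],[57,0,0,0,0],[65,0,0,0,0],[75,0,0,0,0],[75,0,0,0,0],[75,0,0,0.3,0],[60,0,0,0.6,0],[30,0,0,0.7,0],[0,0,0,0.7,0],[0,-0.4,0.7,0.3,0],[0,-0.4,0.7,0,0],[0,-0.36,0.7,0,0]])

```text
clock: 37.42
position: [0.5862, 0.084, 0.1776]
ee_rot: [-3.119, 0.369, -0.003]
force: [1.0, 1.1, 0.2]
width: 0.147
gripper_force: 0.0
```

```bash
python3 -c "
from h import *
st();print(CT+MC@[-.024,.107])
p,d=get('side','s7');q=proj('side',[.58,0,.05])[0].astype(int)
c=p[q[1]-55:q[1]+45,q[0]-65:q[0]+65];cv2.imwrite('pics/s7c.png',cv2.resize(c,None,fx=6,fy=6,interpolation=cv2.INTER_CUBIC)[:,:,::-1])
"
```

```text
t 37.42 pos [0.5862 0.084  0.1776] clamp [-0.0246  0.1073] yhead -1.806 tilt [ 0.002  0.    -1.   ] F [1.  1.1 0.2] w 13.6 gf 0.0 j [-0.02  0.45 -0.3   1.7   0.15  1.01 -2.18]
[0.58676421 0.08354879]
```

View pics/s7c.png

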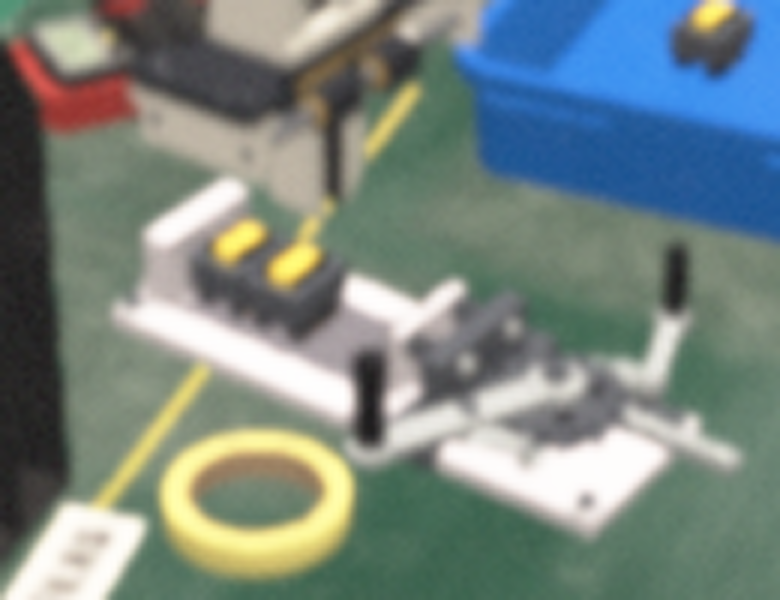

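Two cores stand upright in a row near the fixed jaw, around (265,265). The jaw is backed off, the pawl pin is home at (675,280) and the lever grip is at rest at (370,395). Next I descend behind the grip.

apply_moves(commands=[[0,0,0,-0.4,0],[0,0,0,-0.6,0],[0,0,0,-0.6,0],[0,0,0,-0.35,0],[0,0,0,-0.14,0],[0,0,0,0,0],[0,0,0,0,0]])

```text
clock: 38.35
position: [0.5876, 0.0829, 0.0516]
ee_rot: [-3.119, 0.369, -0.003]
force: [-0.3, -0.6, 0.9]
width: 0.002
gripper_force: 0.0
```

```bash
python3 -c "
from h import *
st()
p,d=get('top','t8')
for c in ((.657,-.043),(.694,-.053)):
  r=core(p,c,.054);print(r,MC.T@(r[0]-CT))
"
```

```text
t 38.35 pos [0.5876 0.0829 0.0516] clamp [-0.023   0.1065] yhead -1.806 tilt [ 0.002  0.    -1.   ] F [-0.3 -0.6  0.9] w 0.2 gf 0.0 j [-0.05  0.59 -0.26  1.81  0.21  0.76 -2.23]
(array([ 0.658 , -0.0442]), np.float64(2.406)) [ 0.07491554 -0.00074974]
(array([ 0.6938, -0.0521]), np.float64(1.274)) [ 0.11157165 -0.00013348]
```

apply_moves(commands=[[0,-0.25,0.06,0,0],[0,-0.35,0.083,0,0],[0,-0.4,0.095,0,0],[0,-0.4,0.095,0,0],[0,-0.3,0.072,0,0],[0,-0.18,0.043,0,0],[0,-0.05,0.012,0,0],[0,0,0,0,0]])

```text
clock: 39.4
position: [0.4731, 0.1049, 0.0513]
ee_rot: [3.114, -0.375, 0.007]
force: [10.7, -19.8, 1.1]
width: 0.002
gripper_force: 8.8
```

```bash
python3 -c "
from h import *
st()
p,d=get('side','s8');q=proj('side',[.55,0,.05])[0].astype(int)
c=p[q[1]-55:q[1]+45,q[0]-65:q[0]+65];cv2.imwrite('pics/s8c.png',cv2.resize(c,None,fx=6,fy=6,interpolation=cv2.INTER_CUBIC)[:,:,::-1])
"
```

```text
t 39.4 pos [0.4731 0.1049 0.0513] clamp [-0.1396  0.1014] yhead -1.811 tilt [ 0.004 -0.005 -1.   ] F [ 10.7 -19.8   1.1] w 0.2 gf 8.8 j [-0.12  0.46 -0.27  2.08  0.22  0.62 -2.36]
```

View pics/s8c.png

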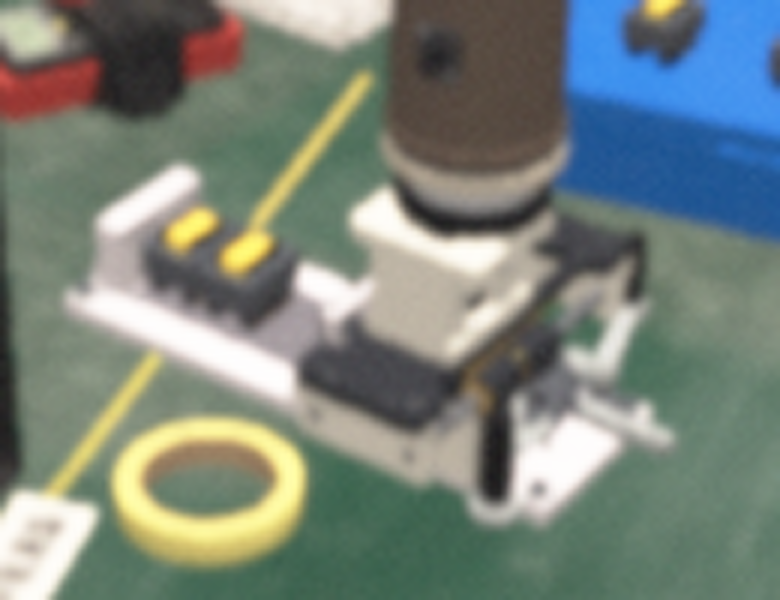

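The lever is swung to its far side, with the grip at (495,450). The force along y is friction, so the next swings will follow the arc. Returning now.

apply_moves(commands=[[0,0.25,0,0,0],[0,0.3,0.018,0,0],[0,0.39,-0.052,0,0],[0,0.37,-0.13,0,0],[0,0.34,-0.194,0,0],[0,0.28,-0.1,0,0],[0,0,0,0,0],[0,0,0,0,0]])

```text
clock: 40.45
position: [0.5854, 0.0834, 0.0504]
ee_rot: [-3.12, 0.368, 0.001]
force: [-0.6, 0.5, 0.1]
width: 0.002
gripper_force: 0.0
```

```bash
python3 - <<'E'
from h import *
st()
p,d=get('top','t9');p8=cv2.imread('pics/t8.png')[:,:,::-1];p0=cv2.imread('pics/top0.png')[:,:,::-1]
I=[cv2.resize(q[140:240,280:345],None,fx=4,fy=4,interpolation=cv2.INTER_CUBIC) for q in(p0,p8,p)]
cv2.imwrite('pics/cmp.png',np.hstack(I)[:,:,::-1])
E
```

```text
t 40.45 pos [0.5854 0.0834 0.0504] clamp [-0.0253  0.1066] yhead -1.805 tilt [-0.001  0.    -1.   ] F [-0.6  0.5  0.1] w 0.2 gf 0.0 j [-0.05  0.59 -0.26  1.82  0.21  0.76 -2.23]
```

View pics/cmp.png

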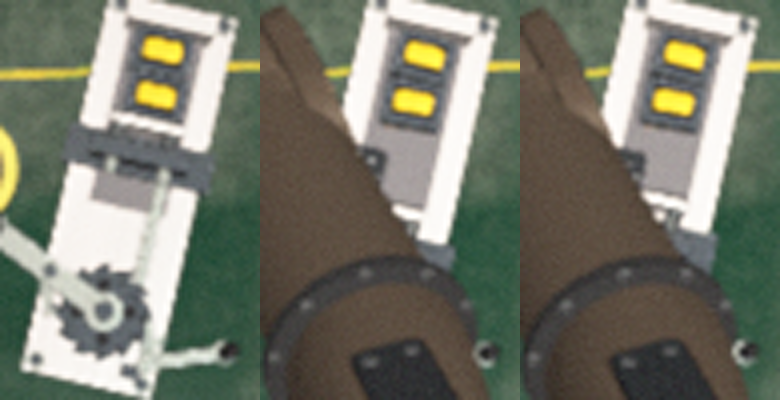

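Left panel is the start (jaw bar at y≈155), middle is backed off (bar end at y≈245), right is after the first swing, with the bar end about 2 px forward. It clicked; I'll measure the jaw numerically in the following swings.

```bash
cat >> h.py <<'E'
def jaw(p,y0=-.050,y1=-.040,z=.04,show=False):
    """jaw-bar x in clamp frame from darkness over the white plate"""
    xs=np.arange(-.09,.10,.001);ys=np.linspace(y0,y1,6);g=[]
    for x in xs:
        q=np.array([[*(CT+MC@[x,y]),z] for y in ys]);u=proj("top",q).astype(np.float32)
        g.append(cv2.remap(p.max(2),u[:,0].reshape(-1,1),u[:,1].reshape(-1,1),cv2.INTER_LINEAR).mean())
    g=np.array(g);
    if show: print(g[::5].astype(int))
    return xs,g
E
python3 - <<'E'
from h import *
for f in("top0","t4","t8","t9"):
    print(f);jaw(cv2.imread(f'pics/{f}.png'),show=True)
E
```

```text
top0
[249 247 249 248 248 248 248 247 247 247 247 248 247 246 247 247 247 247
 248 243 159 110 102 108 110 104 127 233 249 248 247 247 247 246 247 248
 246 247]
t4
[ 79  83  80  81  81  82  82  83  85  90  93  94 105 209 248 248 248 249
 249 250 250 249 249 249 249 249 250 249 250 250 249 249 249 249 249 249
 248 249]
t8
[ 90  88  87  78  70  79  84  70 108 114 120 218 251 250 251 251 251 251
 250 251 251 250 251 250 251 251 251 250 251 251 250 251 251 251 251 251
 250 250]
t9
[ 89  86  84  74  70  82  84  72 103 114 115 117 130 227 252 251 251 251
 251 251 251 251 251 251 251 251 251 250 251 251 250 251 251 250 251 251
 250 251]
```

apply_moves(commands=[[0,-0.24,0.058,0,0],[0,-0.34,0.194,0,0],[0,-0.37,0.13,0,0],[0,-0.39,0.052,0,0],[0,-0.31,-0.018,0,0],[0,-0.3,-0.055,0,0],[0,0,0,0,0]])

```text
clock: 41.38
position: [0.4735, 0.1064, 0.0522]
ee_rot: [-3.115, 0.367, -0.015]
force: [12.7, 1.6, -2.5]
width: 0.005
gripper_force: 6.1
```

```bash
python3 -c "
from h import *
st()"
```

```text
t 41.38 pos [0.4735 0.1064 0.0522] clamp [-0.1394  0.103 ] yhead -1.805 tilt [ 0.01   0.004 -1.   ] F [12.7  1.6 -2.5] w 0.5 gf 6.1 j [-0.12  0.46 -0.28  2.09  0.21  0.61 -2.35]
```

apply_moves(commands=[[0,0.4,0.06,0,0],[0,0.45,0,0,0],[0,0.45,-0.1,0,0],[0,0.4,-0.2,0,0],[0,0.25,-0.121,0,0],[0,0,0,0,0],[0,0,0,0,0]])

```text
clock: 42.25
position: [0.5854, 0.0836, 0.0502]
ee_rot: [-3.12, 0.367, 0.002]
force: [-0.9, 0.7, 0.9]
width: 0.006
gripper_force: 0.0
```

```bash
cat >> h.py <<'E'
def jpos(f):
    p,_=get("top",f);xs,g=jaw(p);k=np.where(g<180)[0].max()
    print("jaw mm",round(1000*(xs[k]+.0372),1))
    for c in ((.657,-.043),(.694,-.053)):
        try:
            r=core(p,c,.054);print((MC.T@(r[0]-CT)).round(4),end=' ')
        except Exception: pass
    print()
E
python3 -c "
from h import *
st();jpos('t10')"
```

```text
t 42.25 pos [0.5854 0.0836 0.0502] clamp [-0.0254  0.1067] yhead -1.805 tilt [-0.001  0.    -1.   ] F [-0.9  0.7  0.9] w 0.5 gf 0.0 j [-0.05  0.59 -0.26  1.82  0.21  0.76 -2.23]
jaw mm 19.2
[ 0.075  -0.0007] [ 1.116e-01 -1.000e-04]
```

apply_moves(commands=[[0,-0.24,0.058,0,0],[0,-0.34,0.194,0,0],[0,-0.37,0.13,0,0],[0,-0.39,0.052,0,0],[0,-0.31,-0.018,0,0],[0,-0.3,-0.055,0,0],[0,0,0,0,0],[0,0.4,0.06,0,0],[0,0.45,0,0,0],[0,0.45,-0.1,0,0],[0,0.4,-0.2,0,0],[0,0.25,-0.121,0,0]])

```text
clock: 43.8
position: [0.5866, 0.0826, 0.0503]
ee_rot: [3.12, -0.369, -0.001]
force: [-0.3, -0.4, 0.2]
width: 0.007
gripper_force: 0.0
```

apply_moves(commands=[[0,0,0,0,0],[0,0,0,0,0],[0,0,0,0,0]])

```text
clock: 44.18
position: [0.5858, 0.0835, 0.0504]
ee_rot: [-3.12, 0.367, 0.001]
force: [0.1, 0.3, 0.9]
width: 0.006
gripper_force: 0.0
```

```bash
python3 -c "
from h import *
st();jpos('t11')"
```

```text
t 44.17 pos [0.5858 0.0835 0.0504] clamp [-0.025   0.1068] yhead -1.805 tilt [-0.001  0.    -1.   ] F [0.1 0.3 0.9] w 0.5 gf 0.0 j [-0.05  0.59 -0.26  1.82  0.21  0.76 -2.23]
jaw mm 29.2
[ 0.075  -0.0007] [ 0.1116 -0.0002]
```

Reliable. Clicks 4 and 5 next.

apply_moves(commands=[[0,-0.24,0.058,0,0],[0,-0.34,0.194,0,0],[0,-0.37,0.13,0,0],[0,-0.39,0.052,0,0],[0,-0.31,-0.018,0,0],[0,-0.3,-0.055,0,0],[0,0,0,0,0],[0,0.4,0.06,0,0],[0,0.45,0,0,0],[0,0.45,-0.1,0,0],[0,0.4,-0.2,0,0],[0,0.25,-0.121,0,0]])

```text
clock: 45.72
position: [0.5868, 0.0824, 0.0503]
ee_rot: [3.12, -0.369, -0.0]
force: [-0.5, 0.9, -0.1]
width: 0.002
gripper_force: 0.0
```

apply_moves(commands=[[0,0,0,0,0],[0,0,0,0,0],[0,0,0,0,0]])

```text
clock: 46.1
position: [0.5858, 0.0835, 0.0504]
ee_rot: [-3.12, 0.367, 0.001]
force: [-0.3, 0.0, -0.2]
width: 0.005
gripper_force: 0.0
```

apply_moves(commands=[[0,-0.24,0.058,0,0],[0,-0.34,0.194,0,0],[0,-0.37,0.13,0,0],[0,-0.39,0.052,0,0],[0,-0.31,-0.018,0,0],[0,-0.3,-0.055,0,0],[0,0,0,0,0],[0,0.4,0.06,0,0],[0,0.45,0,0,0],[0,0.45,-0.1,0,0],[0,0.4,-0.2,0,0],[0,0.25,-0.121,0,0]])

```text
clock: 47.6
position: [0.5868, 0.0825, 0.0503]
ee_rot: [3.12, -0.369, -0.0]
force: [0.5, -0.2, 0.4]
width: 0.007
gripper_force: 0.0
```

apply_moves(commands=[[0,0,0,0,0],[0,0,0,0,0],[0,0,0,0,0]])

```text
clock: 47.98
position: [0.5858, 0.0835, 0.0504]
ee_rot: [-3.12, 0.367, 0.001]
force: [0.2, 0.7, -0.1]
width: 0.002
gripper_force: 0.0
```

```bash
python3 -c "
from h import *
st();jpos('t12')"
```

```text
t 47.98 pos [0.5858 0.0835 0.0504] clamp [-0.0249  0.1068] yhead -1.805 tilt [-0.001  0.    -1.   ] F [ 0.2  0.7 -0.1] w 0.2 gf 0.0 j [-0.05  0.59 -0.26  1.82  0.21  0.76 -2.23]
jaw mm 49.2
[ 0.075  -0.0007] [ 0.1116 -0.0002]
```

Click 6, then measure; click 7, then measure.

apply_moves(commands=[[0,-0.24,0.058,0,0],[0,-0.34,0.194,0,0],[0,-0.37,0.13,0,0],[0,-0.39,0.052,0,0],[0,-0.31,-0.018,0,0],[0,-0.3,-0.055,0,0],[0,0,0,0,0],[0,0.4,0.06,0,0],[0,0.45,0,0,0],[0,0.45,-0.1,0,0],[0,0.4,-0.2,0,0],[0,0.25,-0.121,0,0]])

```text
clock: 49.52
position: [0.5868, 0.0824, 0.0503]
ee_rot: [3.12, -0.369, -0.0]
force: [-0.2, 1.0, -0.3]
width: 0.002
gripper_force: 0.0
```

apply_moves(commands=[[0,0,0,0,0],[0,0,0,0,0],[0,0,0,0,0]])

```text
clock: 49.9
position: [0.5858, 0.0835, 0.0504]
ee_rot: [-3.12, 0.367, 0.001]
force: [-0.7, -0.3, -0.1]
width: 0.005
gripper_force: 0.0
```

```bash
python3 -c "
from h import *
jpos('t13')"
```

```text
jaw mm 58.2
[ 0.0749 -0.0007] [ 1.116e-01 -1.000e-04]
```

apply_moves(commands=[[0,-0.24,0.058,0,0],[0,-0.34,0.194,0,0],[0,-0.37,0.13,0,0],[0,-0.39,0.052,0,0],[0,-0.31,-0.018,0,0],[0,-0.3,-0.055,0,0],[0,0,0,0,0],[0,0.4,0.06,0,0],[0,0.45,0,0,0],[0,0.45,-0.1,0,0],[0,0.4,-0.2,0,0],[0,0.25,-0.121,0,0]])

```text
clock: 51.45
position: [0.5868, 0.0824, 0.0503]
ee_rot: [3.12, -0.369, -0.0]
force: [-0.3, 0.2, -0.6]
width: 0.002
gripper_force: 0.0
```

apply_moves(commands=[[0,0,0,0,0],[0,0,0,0,0],[0,0,0,0,0]])

```text
clock: 51.82
position: [0.5858, 0.0835, 0.0504]
ee_rot: [-3.12, 0.367, 0.001]
force: [0.7, -0.2, 0.8]
width: 0.002
gripper_force: 0.0
```

```bash
python3 - <<'E'
from h import *
st();jpos('t14')
a,b=[cv2.imread(f'pics/{f}.png') for f in('top0','t14')]
I=[cv2.resize(q[140:200,290:345],None,fx=7,fy=7,interpolation=cv2.INTER_CUBIC) for q in(a,b)]
cv2.imwrite('pics/cmp2.png',np.hstack(I))
E
```

```text
t 51.83 pos [0.5858 0.0835 0.0504] clamp [-0.025   0.1068] yhead -1.805 tilt [-0.001  0.    -1.   ] F [ 0.7 -0.2  0.8] w 0.2 gf 0.0 j [-0.05  0.59 -0.26  1.82  0.21  0.76 -2.23]
jaw mm 68.2
[ 0.077  -0.0014] [0.1112 0.0007]
```

View pics/cmp2.png

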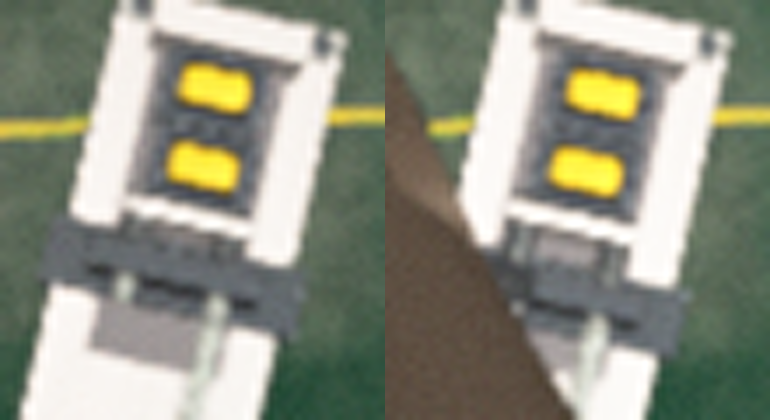

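The left panel is the start, pressed, with the pad close to the jaw bar. The right panel is after click 7: the pad is still extended and only just meets the row, and there is slack at the fixed jaw. The starting geometry (jaw 0.079, pad 0.007) means one more click.

apply_moves(commands=[[0,-0.24,0.058,0,0],[0,-0.34,0.194,0,0],[0,-0.37,0.13,0,0],[0,-0.39,0.052,0,0],[0,-0.31,-0.018,0,0],[0,-0.3,-0.055,0,0],[0,0,0,0,0],[0,0.4,0.06,0,0],[0,0.45,0,0,0],[0,0.45,-0.1,0,0],[0,0.4,-0.2,0,0],[0,0.25,-0.121,0,0]])

```text
clock: 53.38
position: [0.5868, 0.0824, 0.0503]
ee_rot: [3.12, -0.369, -0.0]
force: [-0.0, 0.0, -0.4]
width: 0.002
gripper_force: 0.0
```

apply_moves(commands=[[0,0,0,0,0],[0,0,0,0.5,0],[0,0,0,0.7,0],[0,0,0,0.7,0],[0,-0.3,0.3,0.5,0],[0,-0.5,0.6,0,0],[0,-0.5,0.6,0,0],[0,-0.3,0.6,0,0],[0,0,0.5,0,0],[0,0,0,0,0]])

```text
clock: 54.62
position: [0.4883, 0.242, 0.1943]
ee_rot: [-3.12, 0.36, 0.001]
force: [0.4, -1.4, 0.1]
width: 0.005
gripper_force: 0.0
```

```bash
python3 - <<'E'
from h import *
st();jpos('t15')
a,b=[cv2.imread(f'pics/{f}.png') for f in('top0','t15')]
I=[cv2.resize(q[135:245,260:350],None,fx=4.4,fy=4.4,interpolation=cv2.INTER_CUBIC) for q in(a,b)]
cv2.imwrite('pics/cmp3.png',np.hstack(I))
E
```

```text
t 54.62 pos [0.4883 0.242  0.1943] clamp [-0.1565  0.2383] yhead -1.8 tilt [-0.001  0.001 -1.   ] F [ 0.4 -1.4  0.1] w 0.5 gf 0.0 j [-0.28  0.37 -0.37  1.79  0.15  1.01 -2.5 ]
jaw mm 78.2
[ 0.0775 -0.0005] [0.1111 0.0014]
```

View pics/cmp3.png

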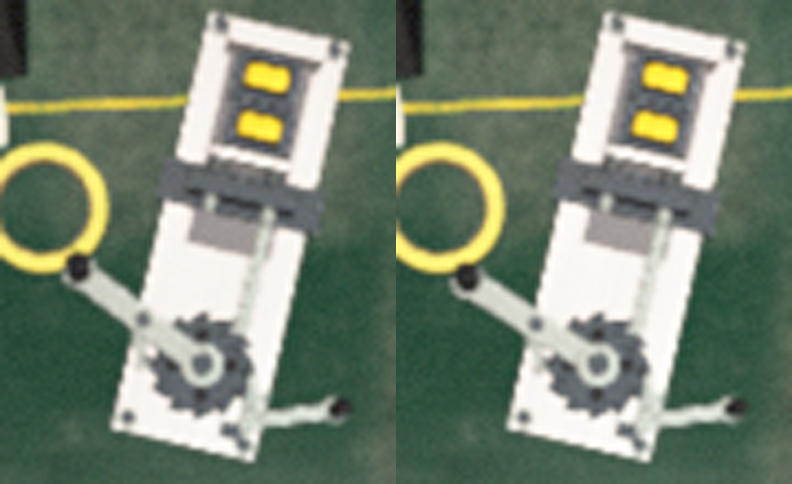

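The jaw is where it was at the start and the pawl is home. The grip, at (70,277) against (78,267) at the start, is about 0.1 rad short of rest. I'll measure it again.

```bash
cat >> h.py <<'E'
def grip(p):
    u,v=proj("top",[*(CT+MC@[-.06,.105]),.101])[0].astype(int)
    a=p[v-14:v+18,u-12:u+12];m=(a.max(2)<70).astype(np.uint8)
    n,l,s,c=cv2.connectedComponentsWithStats(m);k=1+s[1:,4].argmax()
    w=np.clip(110-a.max(2).astype(float),0,80)*(cv2.dilate((l==k).astype(np.uint8),np.ones((3,3)))>0)
    vv,uu=np.mgrid[0:a.shape[0],0:a.shape[1]];g=ray("top",[[u-12+(uu*w).sum()/w.sum(),v-14+(vv*w).sum()/w.sum()]],.101)[0,:2]
    q=MC.T@(g-CT)-[-.105,0];print("grip",s[k,4],"lever",round(np.arctan2(q[1],q[0])-1.152,3),"r",np.hypot(*q).round(4))
E
python3 - <<'E'
from h import *
for f in('top0','t2','t4','t15'):grip(cv2.imread(f'pics/{f}.png')[:,:,::-1])
grip(get('top','t16')[0])
E
```

```text
grip 19 lever 0.016 r 0.1133
grip 19 lever 0.016 r 0.1133
grip 19 lever 0.016 r 0.1133
grip 18 lever 0.093 r 0.1139
grip 18 lever 0.093 r 0.1139
```

apply_moves(commands=[[0,0.08,-0.5,0,0],[0,0.1,-0.7,0,0],[0,0.1,-0.7,0,0],[0,0.05,-0.43,0,0],[0,0,0,-0.5,0],[0,0,0,-0.7,0],[0,0,0,-0.6,0],[0,0,0,-0.4,0],[0,0,0,-0.17,0],[0,0,0,0,0],[0,0,0,0,0]])

```text
clock: 56.1
position: [0.5112, 0.099, 0.0531]
ee_rot: [-3.119, 0.369, -0.002]
force: [0.2, -0.6, 0.4]
width: 0.004
gripper_force: 0.0
```

```bash
python3 -c "
from h import *
st()"
```

```text
t 56.1 pos [0.5112 0.099  0.0531] clamp [-0.1011  0.1045] yhead -1.806 tilt [ 0.001  0.    -1.   ] F [ 0.2 -0.6  0.4] w 0.3 gf 0.0 j [-0.08  0.5  -0.28  1.99  0.22  0.67 -2.31]
```

apply_moves(commands=[[0,0.1,-0.02,0,0],[0,0.1,-0.02,0,0],[0,0.07,-0.015,0,0],[0,0.06,-0.012,0,0],[0,0.05,-0.01,0,0],[0,0.02,-0.005,0,0],[0,0,0,0,0],[0,0,0,0,0]])

```text
clock: 57.1
position: [0.5345, 0.0941, 0.0521]
ee_rot: [3.12, -0.369, -0.0]
force: [0.3, 0.2, 0.3]
width: 0.002
gripper_force: 0.0
```

```bash
python3 -c "
from h import *
st()"
```

```text
t 57.1 pos [0.5345 0.0941 0.0521] clamp [-0.0773  0.1051] yhead -1.806 tilt [-0. -0. -1.] F [0.3 0.2 0.3] w 0.2 gf 0.0 j [-0.07  0.53 -0.28  1.94  0.22  0.7  -2.28]
```

apply_moves(commands=[[0,0.04,-0.01,0,0],[0,0.03,-0.007,0,0],[0,0,0,0,0]])

```text
clock: 57.48
position: [0.5364, 0.0936, 0.0519]
ee_rot: [3.119, -0.367, -0.006]
force: [-7.9, 1.6, 6.4]
width: 0.003
gripper_force: 4.4
```

```bash
python3 -c "
from h import *
st();grip(get('top','t17')[0])"
```

```text
t 57.48 pos [0.5364 0.0936 0.0519] clamp [-0.0753  0.1051] yhead -1.805 tilt [-0.004 -0.    -1.   ] F [-7.9  1.6  6.4] w 0.3 gf 4.4 j [-0.07  0.54 -0.28  1.93  0.22  0.71 -2.28]
grip 8 lever 0.496 r 0.1265
```

apply_moves(commands=[[0,-0.1,0.02,0,0],[0,-0.2,0.05,0,0],[0,-0.2,0.05,0,0],[0,0,0,0.4,0],[0,0,0,0.7,0],[0,0,0,0.7,0],[0,0,0.3,0.5,0],[0,0,0.6,0,0],[0,0,0.6,0,0],[0,0,0.6,0,0],[0,0,0.3,0,0],[0,0,0,0,0]])

```text
clock: 59.02
position: [0.5082, 0.245, 0.19]
ee_rot: [3.12, -0.365, -0.0]
force: [0.3, 0.3, 0.8]
width: 0.003
gripper_force: 0.0
```

```bash
python3 -c "
from h import *
st();grip(get('top','t18')[0]);jpos('t19')"
```

```text
t 59.02 pos [0.5082 0.245  0.19  ] clamp [-0.1378  0.2458] yhead -1.804 tilt [-0. -0. -1.] F [0.3 0.3 0.8] w 0.2 gf 0.0 j [-0.28  0.4  -0.36  1.75  0.16  1.02 -2.5 ]
grip 19 lever 0.015 r 0.1133
jaw mm 78.2
[ 0.0776 -0.0005] [0.111  0.0014]
```

```bash
python3 - <<'E'
from h import *
a=cv2.imread('pics/top0.png')[:,:,::-1];b=cv2.imread('pics/t19.png')[:,:,::-1]
for p in(a,b):
    xs,g=jaw(p);k=np.where(g<180)[0].max();print("jaw",xs[k]+.0372,g[k-3:k+4].round())
    u,v=proj("top",[*(CT+MC@[-.113,-.105]),.08])[0].astype(int);q=p[v-8:v+9,u-10:u+10];w=np.clip(90-q.max(2).astype(float),0,60)
    vv,uu=np.mgrid[0:17,0:20];print("finger px",u-10+(uu*w).sum()/w.sum(),v-8+(vv*w).sum()/w.sum())
for q in blobs('top',b,(18,110,120),(35,255,255),.042,12):
    if 28<max(q[2])<100 and q[1][0]<660:print(q[1:])
I=[cv2.resize(q[140:215,285:345],None,fx=6.5,fy=6.5,interpolation=cv2.INTER_CUBIC) for q in(a,b)]
cv2.imwrite('pics/cmp4.png',np.hstack(I)[:,:,::-1])
E
```

```text
jaw 0.07920000000000012 [116. 127. 148. 176. 203. 222. 234.]
finger px 335.82032565974174 224.86019090398653
jaw 0.07820000000000012 [115. 123. 136. 158. 184. 210. 228.]
finger px 335.5865633074935 225.0826873385013
(array([320.8, 344.5]), array([16.3, 31.1]), 59.2)
(array([ 429.7, -441.3]), array([34.2, 20. ]), 75.7)
(array([ 531.8, -444.9]), array([34.8, 20.2]), 78.5)
(array([601.3, 116.7]), array([96.4, 96. ]), 44.8)
```

View pics/cmp4.png

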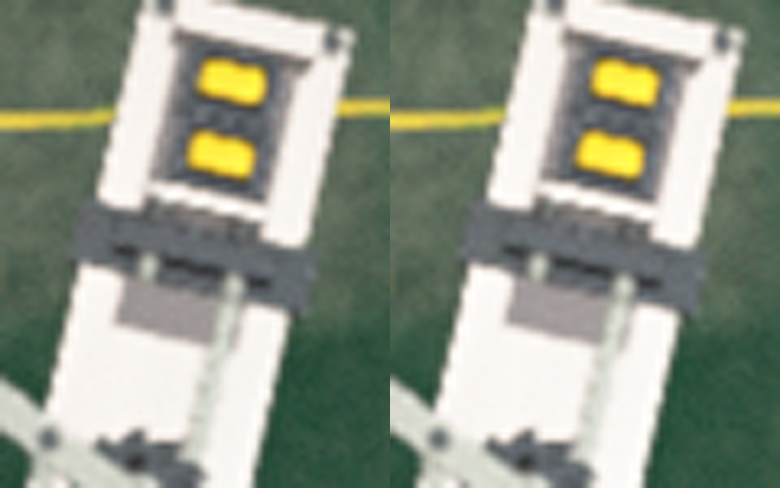

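The two panels match: the row is pressed, the jaw, pawl and lever are as at the start, the tape has not moved and both cured cores are in the tote. Handing in.

```bash
python3 -c "
from h import *
print(arm.sign_off())"
```

```text
the job is handed in; nothing more can be done
None
```

The job is handed in: both cured cores are in the blue tote, and the two fresh cores found stand in one row, pressed after eight clicks. The camera views before hand-in showed the pawl and lever home and the tape unmoved; I did not measure the bin again.

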